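# Show the notched glass slide to the code reader

## Task

Of the three thick glass slides standing in the rack, one has a small notch cut out of a corner, which marks its frosted end; one face of that end carries the code label. Grip that slide by its clear part so that the frosted end stays uncovered, draw it up out of the rack, turn it label side up and present it to the code reader: the label facing the window squarely, in the middle of its view and about 13 cm from the window. Finish while holding it still there, clear of the reader and the rack, and do not disturb the other slides, the reader or anything else on the bench.

Things in the scene. Friction and masses are not known exactly. Their poses are not given: they have to be found in the camera images.
- slide: the notched glass slide, 100 long x 50 high x 8 mm thick, about 100 g, standing on a long edge in a rack slot. Origin: middle of its lower edge (of length and thickness); +x along the length to the frosted end, +z to the upper edge (z = 50), +y out of the label face. Clear glass from x = -50 to 20 mm, frosted (whitish) from 20 to 50
- slide_label (a point): middle of the code label (26 x 32 mm, white with dark bars) on the slide's +y face, at x 35, y 4, z 20 mm from the slide's origin; axes as the slide's
- slide_notch (a point): middle of the notch, a 12 x 12 mm piece cut out of the frosted end's upper corner (slide x 38 to 50, z 38 to 50 mm). With the notch at the top, whoever faces the label side sees the frosted end at the left; axes as the slide's
- plain_a: a plain clear slide of the same size with no notch, frosting or label, standing in another slot; origin and axes as for the notched slide; leave it alone
- plain_b: the other plain clear slide, likewise; leave it alone
- rack: slide rack, fixed, any yaw: plate 112 (x) x 168 (y) x 8 mm with two combs of teeth along y at x = -38 and 38 mm (7 mm thick, tops 26 mm high). Slots run along x; the slides stand in those at y = -66, 0 and 66 mm (any order), 10 mm wide, on the plate's top, so upper edges are 58 mm high; axes along the rack's. Between neighbouring slides 58 mm is free. Origin: centre of the underside, z up
- reader: the code reader's stand, fixed to the bench: a black round foot (radius 62 mm) and a dark gooseneck, 345 mm tall, that carries the reader's head. Origin: on the bench straight below the head's window; the foot's centre is 112 mm away to the reader's +x; z up
- reader_head: the reader's head, a grey box about 75 x 70 x 46 mm. Origin: centre of its dark window, 272 mm above the bench. It looks along its own -x, 45 degrees down, towards the robot's right and its own side; the head lies to +x of the window; its y is level. A label faces it squarely when the slide's +y points along the head's +x (45 degrees upward)
- reader_focus (a point): the middle of the reader's view, where the label's middle belongs: 130 mm in front of the window along its line of sight (180 mm above the bench); axes as the head's. Nothing solid is there
- dropper: small brown dropper bottle with a black bulb, radius 16, 76 mm high, origin at the centre of its foot; leave it alone
- petri_dish: closed clear petri dish, radius 47, 16 mm high, origin at the centre of its underside; leave it alone
- beaker: glass beaker, radius 34, 90 mm high, origin at the centre of its foot; leave it alone
- mug: ceramic mug, radius 38, 88 mm high, handle on its +y side, origin at the centre of its foot; leave it alone
- steel_rule: steel rule, 200 x 25 x 3 mm, lying flat, length along its x, origin at the centre of its underside; leave it alone
Mind the look-alikes: they are no part of the job. Leave any orange, pink or purple look-alike of the slide alone.

How it is judged (in metres and radians):
On the way:
1. the notched slide is drawn up out of the rack in the grip (z of slide in the frame of rack above 0.035 m and contact force between the fingers and slide above 1 N and contact force between slide and rack below 0.05 N), for 0.2 s.
At the end, for the whole second after the job is handed in: Still gripped by its clear part (grip centre 10 mm or more from the frosting), at rest in the air; label up, within 0.4 rad of square to the window, 90-170 mm from it and within 30 mm of its line of sight sideways and up or down. Nothing else moved over 20 mm (contact force between the fingers and slide above 1 N and contact force between slide and rack below 0.05 N and contact force between slide and reader below 0.05 N and height (world z) of slide above 0.08 m and x of the grasp point in the frame of slide between -0.055 and 0.01 m and angle between slide's own y axis and vertical below 1.2 rad and angle between the y axis of slide and the x axis of reader_head, either way round below 0.4 rad and x of slide_label in the frame of reader_head between -0.17 and -0.09 m and y of slide_label in the frame of reader_head between -0.03 and 0.03 m and z of slide_label in the frame of reader_head between -0.03 and 0.03 m and linear speed of slide below 0.03 m/s and distance of each of plain_a, plain_b, dropper, petri_dish, beaker, mug, steel_rule from where it was at the start of the episode below 0.02 m); the arm keeps its last pose, push and grip.
It fails at once if a plain slide or another thing on the bench is pushed more than 20 mm out of place or knocked over (distance of any of plain_a, plain_b, dropper, petri_dish, beaker, mug, steel_rule from where it was at the start of the episode above 0.02 m or angle between any of plain_a, plain_b, dropper, petri_dish, beaker, mug, steel_rule's own z axis and vertical above 0.5 rad).
It fails at once if the reader is bumped (more than 5 N) (contact force between any of the arm, the fingers, slide and reader above 5 N).
It also fails if it takes over 45 s, if anything falls off the work surface, if the arm or the gripper's body presses on something with over 40 N, if the wrist force passes 120 N, or if a joint passes its speed limit or range.

## Robot

A 7-joint arm with a two-finger parallel gripper is mounted at the origin on the work surface. World frame = base frame: x ahead of the robot, y to its left, z up, the work surface at z = 0. Lengths are in mm, angles in rad, forces in N, time in s.
With the tool pointing down it reaches from about 400 to 900 mm from the base axis. Payload 5.5 kg.
Tool frame: the origin (TCP) lies midway between the tips of the shut fingers; the grasp point (between the pads) lies 19 mm behind it (env.tcp_to_grasp is the z of the grasp point in the tool frame, in mm); z points along the fingers, y is the direction in which the jaws open and shut (so a half turn about z gives the same grasp; the last joint's range is limited). The gripper opens to 92 mm and grips with 3 to 60 N. Pads are 19 mm wide; open, the fingers measure 130 mm over their backs; the gripper's body (75 mm by 190 mm) begins 47 mm behind the grasp point.
Start: joints at [1.392, 0.501, -0.427, 1.55, 0.221, 1.138, -0.21], TCP at [277.95, -587.574, 226.729] pointing down, gripper open.
Joint ranges: [-2.88, 2.88], [-0.31, 2.03], [-1.54, 1.56], [0.2, 2.42], [-1.41, 4.55], [0.19, 2.02], [-2.57, 2.57]. Speed limits (rad/s): [2.57, 2.57, 3.14, 3.14, 3.14, 3.14, 3.14].

## Interface

Orientations are given as a unit quaternion [w, x, y, z].
In Python, from bench import status, vision, env gives the robot as it stands.
- The arm moves only by the tool move_arm, never from a script. Its argument "targets" is a list of rows, each a list of 2 entries, a list of its own where there are three numbers: the shift along the world's x, y, z in mm, then the turn, a rotation vector about the world's x, y, z in rad. In form: [[[tx, ty, tz], [ax, ay, az]], ...]. A call has 1 to 10 rows; each row shifts and turns the commanded pose from where the row before left it; what a row does not reach is not made up. A row lasts 1/8 s, in which the tool goes at most 62.5 mm and 10.7 degrees, less where a joint would pass 70% of its speed; a pose out of reach is approached as far as the arm can. A call with a gripper value outside its range is refused whole. "claw" is the finger opening in mm, from 0 to 91.8, set as the call begins (left out, the last holds). The fingers move at their own pace and stop on an object; "newtons" is the grip in N (left out, the last holds). Time passes only in rows, so rows that do not move let the fingers close. It gives the time, the measured TCP pose, the force and the opening at its end, in the units of the state.
- status.sense(): the state, without advancing time (a new reading comes with each control period).
- vision.camera(name): name is "side" or "top" or "wrist"; returns the picture (480x640x3 uint8, red, green, blue); there is no depth.
- vision.camera_params(name): a dict with "fx", "fy", "cx", "cy" (pixels), "distortion" ([k1, k2, p1, p2, k3] as OpenCV has them; the pictures are not rectified), "rvec" (rotation vector, rad) and "tvec" (3), from world to camera coordinates, as OpenCV has them. Camera axes: x right, y down, z forward; pixel columns grow to the right and rows downward; lengths in mm; the calibration is good to about 2 mm. A picture is of the moment at which its call begins: read the wrist's pose just before it. camera_params takes no time and is no camera call; for the wrist camera it gives the pose at the moment of the call.
- env.job_done(): hands the job in, once; it reports no verdict.
The state is a dict: "time": time; "joint_pos": joint angles; "dq": joint speeds; "joint_torque": joint torques, N m; "position": TCP position; "eef_rot": TCP orientation; "contact_force": force on the tool from outside, world axes, zero at the start; "torque": the same for the moment, N m; "grip_width": finger opening in mm.
Only numpy, scipy, OpenCV 4.12 (cv2) and the standard library are available. Lean on these libraries where they do the work, as an engineer would, in place of code of your own. Each camera call takes 0.05 s, during which the arm holds its last target.

## Working session

There is one attempt and no reset: what is moved stays moved. The work goes in short steps, Python scripts to look and compute and a tool call to move; the robot and the scene stay as the last step left them, time stands still between calls to the robot, and variables do not carry over. Pictures are saved under pics/ and viewed, and the job is handed in when it is done.

Besides the shell and the picture viewer there is one more tool, called after "Emit:" as name([rows], argument=value, ...), one row to a line, values as JSON. move_arm: Moves the arm, as the interface text tells. Its arguments: {"type":"object","properties":{"targets":{"type":"array"},"claw":{"type":"number"},"newtons":{"type":"number"}},"required":["targets"]}

```bash
mkdir -p pics; ls; cat > h.py <<'E'
import numpy as np, cv2
from bench import status, vision, env
def params(n):
    p=vision.camera_params(n)
    K=np.array([[p['fx'],0,p['cx']],[0,p['fy'],p['cy']],[0,0,1.]])
    return K,np.array(p['distortion'],float),np.array(p['rvec'],float),np.array(p['tvec'],float)
def save(n,f):
    im=vision.camera(n); cv2.imwrite(f'pics/{f}.png',im[:,:,::-1]); return im
def ray(P,uv):
    K,d,r,t=P; R=cv2.Rodrigues(r)[0]
    x=cv2.undistortPoints(np.array([[uv]],float),K,d)[0,0]
    v=R.T@np.array([x[0],x[1],1]); return -R.T@t, v/np.linalg.norm(v)
def onz(P,uv,z):
    o,v=ray(P,uv); return o+v*(z-o[2])/v[2]
def tri(rays):
    A=np.zeros((3,3));b=np.zeros(3)
    for o,v in rays:
        M=np.eye(3)-np.outer(v,v);A+=M;b+=M@o
    p=np.linalg.solve(A,b); return p,[np.linalg.norm((np.eye(3)-np.outer(v,v))@(p-o)) for o,v in rays]
def proj(P,X):
    K,d,r,t=P; return cv2.projectPoints(np.array(X,float).reshape(-1,3),r,t,K,d)[0][:,0]
E
python3 - <<'E'
from h import *
for n in ['side','top','wrist']:
    P=params(n);np.save(f'P_{n}0.npy',np.array(P,dtype=object),allow_pickle=True)
    save(n,n+'0'); o,v=ray(P,(320,240));print(n,P[0][0,0],o.round(),v.round(2))
print(status.sense())
E
```

```text
pics
side 480.0530111251951 [ 420. -991.  801.] [ 0.07  0.85 -0.52]
top 448.9386372389475 [ 200.   11. 1426.] [ 0.2  -0.01 -0.98]
wrist 425.90501034865105 [ 342. -555.  385.] [-0.24 -0.12 -0.96]
{'time': 0.15, 'joint_pos': array([ 1.39222558,  0.50165049, -0.42681799,  1.55118035,  0.22080323,
        1.13830313, -0.21030363]), 'dq': array([-0.00108784, -0.00347304, -0.00107962, -0.00330644, -0.00018305,
       -0.00123904, -0.00031945]), 'joint_torque': array([-5.99371910e-03, -5.67106712e+01, -5.82504898e+00, -2.79458392e+01,
       -6.87815342e-02,  2.64702440e-02,  1.05861288e-04]), 'position': array([ 277.63956437, -587.13656347,  225.9166602 ]), 'eef_rot': array([-7.34423239e-04,  9.75701128e-01,  2.19104430e-01, -1.37091787e-04]), 'contact_force': array([ 0.26643978,  0.31494961, -0.38124155]), 'torque': array([ 0.01904612,  0.06363726, -0.04206865]), 'grip_width': 92.05968910519495}
```

View pics/side0.png

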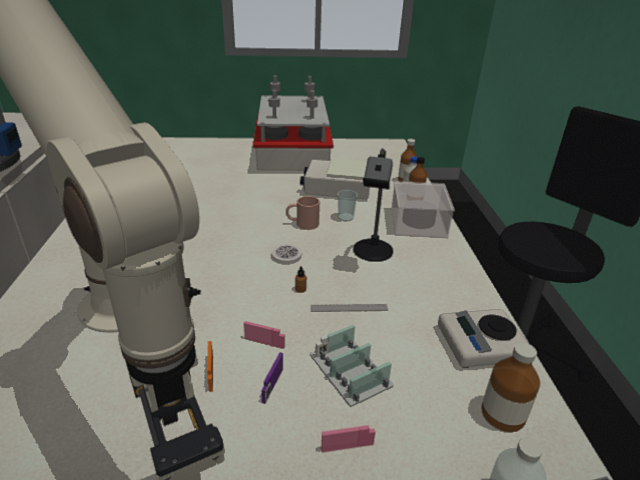

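View pics/top0.png

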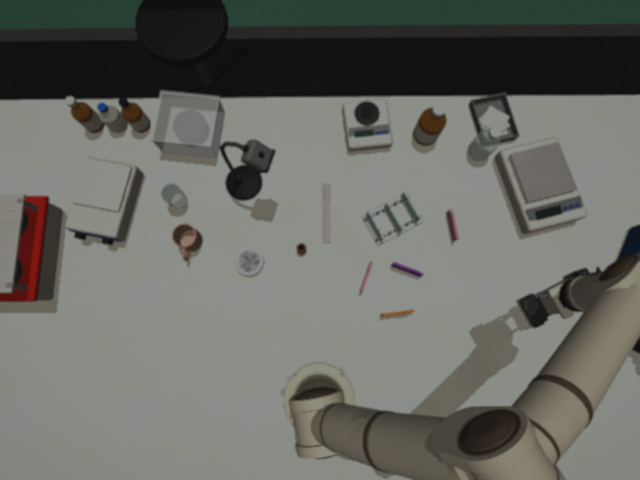

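View pics/wrist0.png

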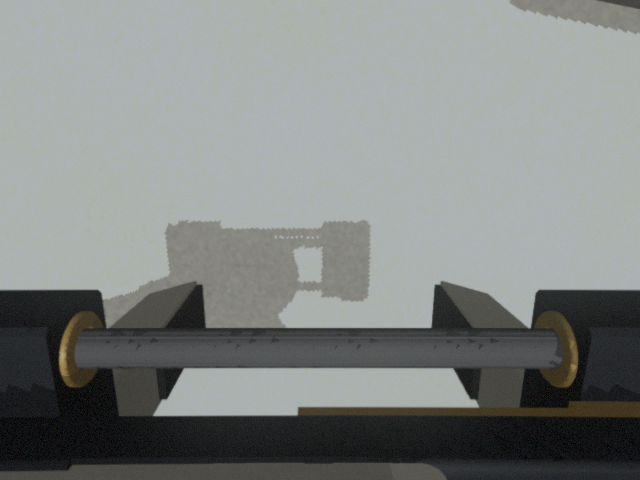

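The side view shows the rack near (350,365) with three slides and the reader at (375,210). The top view has the rack at (392,218), the reader head at (258,155) and its foot at (243,183). I'll enlarge these areas.

```bash
python3 - <<'E'
import cv2
s=cv2.imread('pics/side0.png');t=cv2.imread('pics/top0.png')
cv2.imwrite('pics/c1.png',cv2.resize(s[315:410,300:400],(800,760)[:2] and (630,600),interpolation=cv2.INTER_CUBIC))
cv2.imwrite('pics/c2.png',cv2.resize(t[185:250,355:430],(690,598),interpolation=cv2.INTER_CUBIC))
cv2.imwrite('pics/c3.png',cv2.resize(s[140:270,320:420],(460,598),interpolation=cv2.INTER_CUBIC))
cv2.imwrite('pics/c4.png',cv2.resize(t[130:210,210:290],(600,600),interpolation=cv2.INTER_CUBIC))
E
```

```text
(no output)
```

View pics/c1.png

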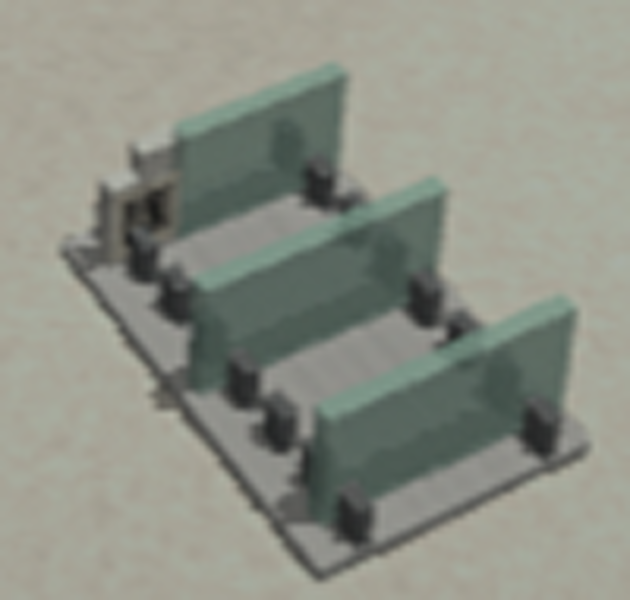

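View pics/c2.png

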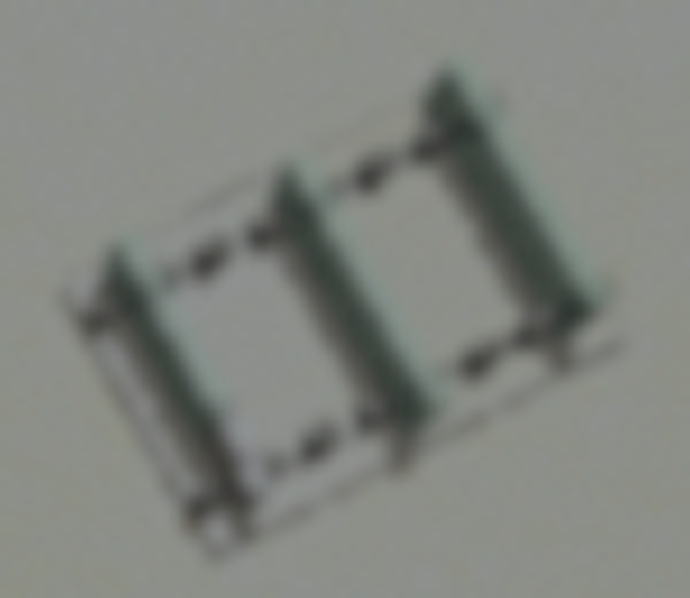

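View pics/c3.png

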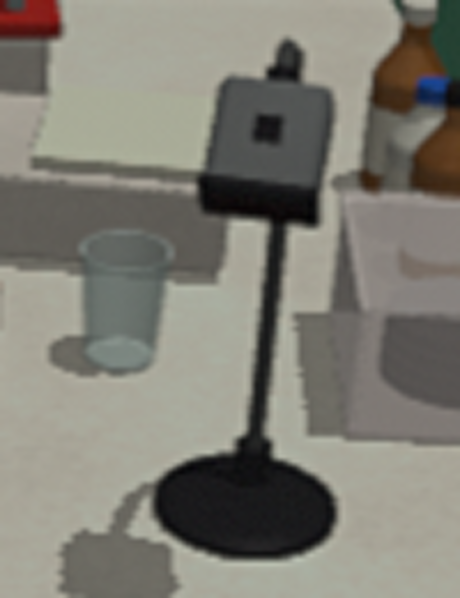

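View pics/c4.png

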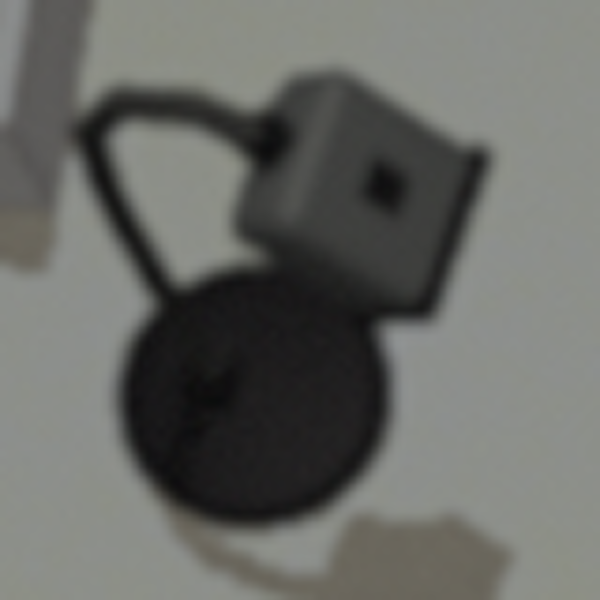

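```bash
cat > fit.py <<'E'
from h import *
from scipy.optimize import least_squares
S=tuple(np.load('P_side0.npy',allow_pickle=True));T=tuple(np.load('P_top0.npy',allow_pickle=True))
S=(S[0].astype(float),)+tuple(np.array(a,float) for a in S[1:]);T=tuple(np.array(a,float) for a in T)
c1=lambda u,v:(300+u/6.3,315+v/(600/95)); c2=lambda u,v:(355+u/9.2,185+v/9.2)
c3=lambda u,v:(320+u/4.6,140+v/4.6); c4=lambda u,v:(210+u/7.5,130+v/7.5)
for n,a,b in [('left',(65,245),(62,290)),('front',(320,575),(213,560)),('right',(588,445),(625,345))]:
    print(n,onz(S,c1(*a),8).round(1),onz(T,c2(*b),8).round(1))
print('far',)
for n,a in [('n_frostedge',(178,132)),('n_clear_end',(345,68)),('mid_l',(195,283)),('mid_r',(440,182)),('near_l',(318,408)),('near_r',(570,302))]:
    print(n,onz(S,c1(*a),58).round(1))
for n,a in [('n',(118,245)),('mid',(290,165)),('near',(450,65)),('near_low',(597,305)),('mid_low',(428,405))]: print('top',n,onz(T,c2(*a),58).round(1))
print('foot',onz(S,c3(245,505),10).round(1),onz(T,c4(255,395),10).round(1))
fs=[c3(200,178),c3(322,188),c3(315,222),c3(203,212)]; ft=[c4(485,150),c4(430,318)]
def pts(p):
    x,y,q=p[:3];s=.5**.5
    Y=np.array([-np.sin(q),np.cos(q),0]);Z=np.array([-s*np.cos(q),-s*np.sin(q),s]);o=np.array([x,y,272])
    f=lambda a,b:o+a*Y+b*Z
    return [f(35,23),f(-35,23),f(-35,-23),f(35,-23)]
def res(p):
    A=pts(p); return np.r_[(proj(S,A)-fs).ravel(),(proj(T,[A[1],A[0]])-ft).ravel()]
r=least_squares(res,[500,150,1.2]);print(r.x,r.fun.round(1).tolist())
print('top corners',tri([ray(S,fs[1]),ray(T,ft[0])]),tri([ray(S,fs[0]),ray(T,ft[1])]))
E
python3 fit.py
```

```text
left [ 474.4 -198.     8. ] [ 564.8 -146.2    8. ]
front [ 549.6 -345.5    8. ] [ 467.1 -196.2    8. ]
right [ 646.6 -294.9    8. ] [ 543.4 -344.3    8. ]
far
n_frostedge [ 513.6 -194.    58. ]
n_clear_end [ 577.3 -161.9   58. ]
mid_l [ 513.7 -266.5   58. ]
mid_r [ 603.2 -221.1   58. ]
near_l [ 548.5 -321.5   58. ]
near_r [ 638.1 -278.2   58. ]
top n [ 567.7 -160.3   58. ]
top mid [ 595.7 -220.3   58. ]
top near [ 631.2 -277.    58. ]
top near_low [ 545.4 -323.1   58. ]
top mid_low [ 510.8 -263.8   58. ]
foot [687.4 234.   10. ] [682.6 240.3  10. ]
[655.55250709 141.76845341   1.29549536] [-1.2, 1.1, -0.5, 2.0, 0.8, 0.9, -1.2, -0.0, -0.7, -1.8, -0.8, -0.5]
top corners (array([681.34267714, 114.09446528, 293.7325664 ]), [np.float64(3.6945436838500925), np.float64(3.6945436838502728)]) (array([617.56777795, 133.22487532, 291.45877901]), [np.float64(2.54292431057857), np.float64(2.542924310578382)])
```

The notched slide stands in the slot with the greatest y. Its frosted end points toward the robot and its label faces the side camera. The rack's yaw is about 27°. Next I'll move above it in two calls and look at the joint readings on the way, so I can work out the kinematics for the final pose.

Emit:
move_arm([
  [[26, 40, 0], [0, 0, 0.02]],
  [[30, 45, 5], [0, 0, 0.02]],
  [[30, 45, 5], [0, 0, 0]],
  [[30, 45, 0], [0, 0, 0]],
  [[20, 30, 0], [0, 0, 0]],
], claw=40)

```text
time: 0.78
position: [415.5, -379.6, 236.8]
eef_rot: [-0.0, 0.971, 0.24, 0.0]
contact_force: [0.2, -0.4, -0.7]
grip_width: 46.4
```

```bash
python3 -c "
from h import *
s=status.sense();print({k:s[k] for k in('time','joint_pos','position','eef_rot','grip_width')})"
```

```text
{'time': 0.775, 'joint_pos': array([ 1.12494768,  0.34877722, -0.5361485 ,  1.76031132,  0.19778457,
        1.08641103, -0.56342156]), 'position': array([ 415.54662434, -379.62868882,  236.82451227]), 'eef_rot': array([-2.12977819e-04,  9.70768863e-01,  2.40016028e-01,  2.73905047e-04]), 'grip_width': 46.39357109987248}
```

Emit:
move_arm([
  [[26, 40, 0], [0, 0.05, 0]],
  [[30, 45, 0], [0, 0.05, 0]],
  [[30, 48, 0], [0, 0, 0]],
  [[30, 48, 0], [0, -0.05, 0]],
  [[13, 27, 0], [0, -0.05, 0]],
])

```text
time: 1.4
position: [544.7, -170.3, 236.6]
eef_rot: [-0.001, 0.971, 0.241, 0.001]
contact_force: [-0.1, -0.5, -0.8]
grip_width: 39.9
```

```bash
python3 -c "
from h import *
s=status.sense();print({k:s[k] for k in('time','joint_pos','position','eef_rot','grip_width')})"
```

```text
{'time': 1.4, 'joint_pos': array([ 0.75148538,  0.37940975, -0.62373531,  1.74070966,  0.24267771,
        1.09819486, -1.03366376]), 'position': array([ 544.71152678, -170.25018287,  236.56383171]), 'eef_rot': array([-7.56672410e-04,  9.70539660e-01,  2.40936717e-01,  1.30138404e-03]), 'grip_width': 39.94975378627172}
```

Emit:
move_arm([
  [[0, 0, 0], [0, 0, 0]],
  [[0, 0, 0], [0, 0, 0]],
])

```text
time: 1.65
position: [542.3, -176.1, 236.5]
eef_rot: [0.0, 0.971, 0.238, -0.001]
contact_force: [1.1, -0.9, 0.7]
grip_width: 39.9
```

```bash
python3 -c "
from h import *
s=status.sense();print({k:s[k] for k in('time','joint_pos','position','eef_rot','grip_width')})
P=params('wrist');np.save('P_wrist1.npy',np.array(P,dtype=object),allow_pickle=True)
save('wrist','wrist1')"
```

```text
{'time': 1.65, 'joint_pos': array([ 0.75624017,  0.37914789, -0.61901608,  1.74003304,  0.2445398 ,
        1.1012388 , -1.03137845]), 'position': array([ 542.30050824, -176.08768318,  236.51867414]), 'eef_rot': array([ 3.10203054e-04,  9.71277118e-01,  2.37949773e-01, -7.53918865e-04]), 'grip_width': 39.945542171895084}
```

View pics/wrist1.png

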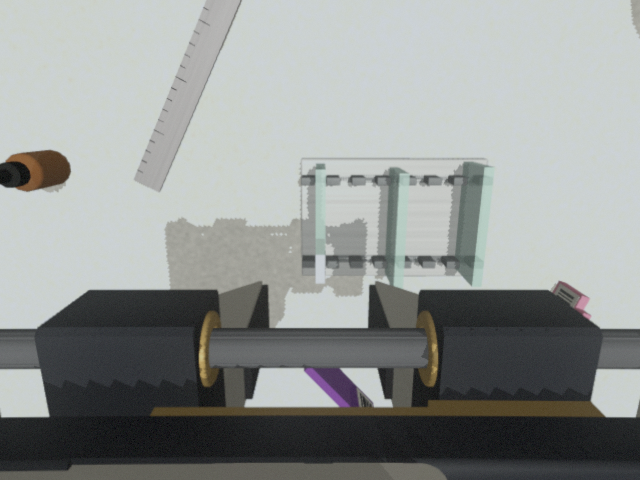

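```bash
python3 - <<'E'
import cv2
s=cv2.imread('pics/wrist1.png')
cv2.imwrite('pics/c5.png',cv2.resize(s[145:295,290:500],(798,570),interpolation=cv2.INTER_CUBIC))
E
```

```text
(no output)
```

View pics/c5.png

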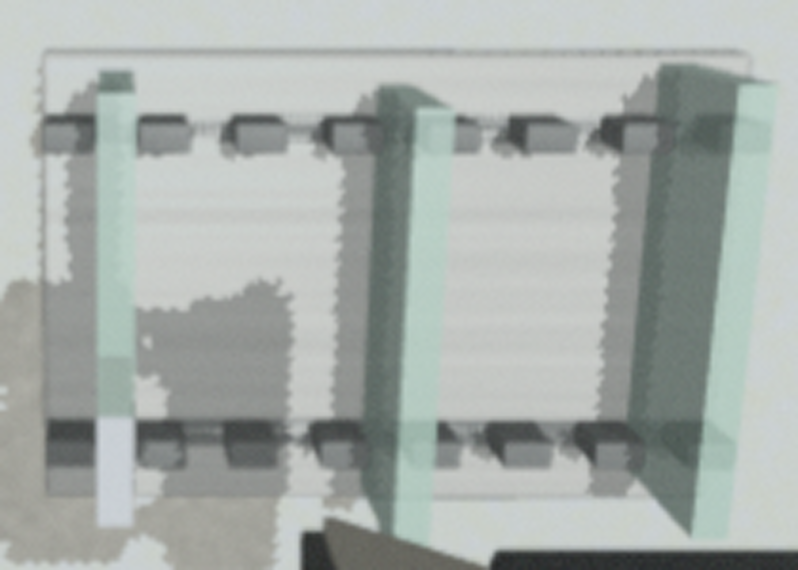

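```bash
cat > w.py <<'E'
from h import *
P=tuple(np.array(a,float) for a in np.load('P_wrist1.npy',allow_pickle=True))
c=lambda u,v:(290+u/3.8,145+v/3.8)
a=onz(P,c(116,92),58);b=onz(P,c(116,416),58);e=onz(P,c(116,527),58)
print(a,b,e,np.linalg.norm(a-b))
for q in [(44,50),(745,50),(44,497)]: print(onz(P,c(*q),8 ).round(1))
d=(b-a)/np.linalg.norm(b-a);print(d,np.degrees(np.arctan2(-d[1],-d[0])),'org',(a+50*d).round(1),(b-20*d).round(1))
p,q=onz(P,c(433,110),58),onz(P,c(412,545),58);print('mid',p,q)
E
python3 w.py
```

```text
[ 573.35223915 -160.10898038   58.        ] [ 511.01773427 -192.73130599   58.        ] [ 488.00765071 -204.77267183   58.        ] 70.35486213832958
[ 569.4 -143.3    8. ]
[ 645.6 -289.7    8. ]
[ 469.4 -194.1    8. ]
[-0.88600138 -0.4636826   0.        ] 27.624995650183724 org [ 529.1 -183.3   58. ] [ 528.7 -183.5   58. ]
mid [ 600.44280036 -220.16960352   58.        ] [ 514.82230923 -265.45561513   58.        ]
```

```bash
cat > kin.py <<'E'
import numpy as np, itertools
from scipy.optimize import least_squares
from scipy.spatial.transform import Rotation as Ro
D=[([1.39222558,0.50165049,-0.42681799,1.55118035,0.22080323,1.13830313,-0.21030363],[277.63956437,-587.13656347,225.9166602],[-7.34423239e-04,9.75701128e-01,2.19104430e-01,-1.37091787e-04]),
([1.12494768,0.34877722,-0.5361485,1.76031132,0.19778457,1.08641103,-0.56342156],[415.54662434,-379.62868882,236.82451227],[-2.12977819e-04,9.70768863e-01,2.40016028e-01,2.73905047e-04]),
([0.75148538,0.37940975,-0.62373531,1.74070966,0.24267771,1.09819486,-1.03366376],[544.71152678,-170.25018287,236.56383171],[-7.56672410e-04,9.70539660e-01,2.40936717e-01,1.30138404e-03]),
([0.75624017,0.37914789,-0.61901608,1.74003304,0.2445398,1.1012388,-1.03137845],[542.30050824,-176.08768318,236.51867414],[3.10203054e-04,9.71277118e-01,2.37949773e-01,-7.53918865e-04])]
try:
    import json; D+= [tuple(x) for x in json.load(open('more.json'))]
except FileNotFoundError: pass
Q=np.array([d[0] for d in D]);X=np.array([d[1] for d in D])
RR=Ro.from_quat([[*d[2][1:],d[2][0]] for d in D])
def chain(q,p,s):
    rz=lambda a:Ro.from_euler('z',a); ry=lambda a:Ro.from_euler('y',a)
    q=np.atleast_2d(q)
    R=rz(s[0]*q[:,0]+p[0]); pos=[np.tile([0,0,p[2]],(len(q),1))]
    pos.append(pos[-1]+R.apply([p[3],0,0]))
    R=R*ry(q[:,1])*rz(s[1]*q[:,2]); pos.append(pos[-1]+R.apply([p[4],0,p[5]]))
    R=R*ry(s[2]*q[:,3])*rz(s[3]*q[:,4]); pos.append(pos[-1]+R.apply([p[6],0,p[7]]))
    R=R*ry(s[4]*q[:,5]); pos.append(pos[-1]+R.apply([p[8],0,p[9]]))
    R=R*rz(s[5]*q[:,6]+p[1])
    return pos,R
P0=np.array([0,0,300,0,0,500,0,500,0,250.])
SC=np.array([0,0,1,1,1,1,1,1,1,1])
def res(p,s):
    pos,R=chain(Q,p,s)
    return np.r_[(pos[-1]-X).ravel(),300*(R.inv()*RR).as_rotvec().ravel(),.01*SC*(p-P0)]
def fit():
    out=[]
    for s in itertools.product([1,-1],repeat=6):
        for a,b in itertools.product([0,1.57,3.14,-1.57],[0,1.57,3.14,-1.57]):
            p=P0.copy();p[:2]=a,b
            # rotation only prefit
            f=lambda v:(chain(Q,np.r_[v,p[2:]],s)[1].inv()*RR).as_rotvec().ravel()
            r=least_squares(f,p[:2],max_nfev=15)
            out.append((r.cost,s,r.x))
    out.sort(key=lambda t:t[0]);res_=[];seen=set()
    for c,s,v in out[:60]:
        k=(s,tuple(np.round(np.mod(v,6.283),1)))
        if k in seen: continue
        seen.add(k);p=P0.copy();p[:2]=v
        r=least_squares(res,p,args=(s,));res_.append((r.cost,c,s,r.x))
    res_.sort(key=lambda t:t[0]);return res_
if __name__=='__main__':
    for c,c0,s,x in fit()[:6]: print(round(c,2),round(c0,6),s,x.round(3).tolist(),np.abs(res(x,s)[:24]).max().round(2))
E
time python3 kin.py
```

```text
1.11 0.0 (-1, -1, 1, -1, 1, -1) [-0.036, 1.535, 296.687, 8.891, -2.468, 496.592, 55.838, 478.399, -10.953, 255.381] 1.01
1.11 0.0 (-1, -1, 1, -1, 1, -1) [-0.036, 1.535, 296.687, 8.892, -2.468, 496.592, 55.839, 478.398, -10.954, 255.381] 1.01
7216.94 0.068608 (-1, 1, 1, 1, 1, -1) [3.233, 3.567, 567.459, -598.541, 472.322, -560.868, -794.967, 111.336, 594.039, 321.462] 87.02
80948.69 0.047102 (1, -1, 1, -1, 1, 1) [-2.893, -4.174, -5606.732, -1914.8, -2559.635, 3931.268, -4214.166, -4729.266, -5453.816, 4509.266] 254.21
128342.77 0.002713 (1, 1, 1, 1, 1, 1) [0.198, 3.964, 2410.197, 117.31, 2930.823, -2589.674, -3906.449, 3245.803, 6519.9, 857.438] 357.75
real	0m26.138s
user	0m26.272s
sys	0m0.138s
```

```bash
cat > ik.py <<'E'
from kin import *
LO=np.array([-2.88,-.31,-1.54,.2,-1.41,.19,-2.57])+.03;HI=np.array([2.88,2.03,1.56,2.42,4.55,2.02,2.57])-.03
s=(-1,-1,1,-1,1,-1)
def model():
    return least_squares(res,np.r_[-.036,1.535,296,9,-2,496,56,478,-11,255],args=(s,)).x
F=np.array([627,49,180.]);psi=np.radians(73)
def goal(theta,sign,gx=-20,gz=30):
    c=.5**.5
    n=np.array([c*np.cos(psi),c*np.sin(psi),c]);h=np.array([-np.sin(psi),np.cos(psi),0]);u=np.cross(n,h)
    z=np.cos(theta)*u+np.sin(theta)*h; x=np.cross(n,z)
    S=np.c_[x,n,z]
    tz=-z;ty=sign*n;tx=np.cross(ty,tz)
    g=F+S@np.array([gx-35,-4,gz-20]); return g+19*tz,Ro.from_matrix(np.c_[tx,ty,tz])
def solve(p,pos,R,q0,w=.02):
    def f(q):
        a,r=chain(q,p,s);return np.r_[(a[-1][0]-pos)/10,(r.inv()*R).as_rotvec().ravel()*30,w*(q-q0)]
    return least_squares(f,np.clip(q0,LO,HI),bounds=(LO,HI))
if __name__=='__main__':
    p=model();q0=Q[-1];rng=np.random.default_rng(0)
    for th in np.radians(range(-150,181,30)):
        for sg in (1,-1):
            best=[]
            pos,R=goal(th,sg)
            for k in range(10):
                st=q0 if k==0 else rng.uniform(LO,HI)
                r=solve(p,pos,R,st,.005);e=np.abs(r.fun[:6]).max()
                if e<.1: best.append((np.abs(r.x-q0).max(),r.x.round(2).tolist()))
            if best:
                best.sort();print(round(np.degrees(th)),sg,pos.round(),best[0],len(best))
E
time python3 ik.py
```

```text
-60 1 [584.  27. 208.] (np.float64(2.106344837648237), [0.77, 1.45, -1.45, 1.23, 0.28, 1.99, 1.07]) 5
-60 -1 [584.  27. 208.] (np.float64(0.8712378468122388), [0.54, 1.04, -0.7, 1.23, -0.2, 1.97, -1.57]) 5
-30 1 [572.  48. 191.] (np.float64(2.061024062055597), [0.99, 1.34, -1.51, 1.58, 0.43, 1.42, 1.03]) 6
-30 -1 [572.  48. 191.] (np.float64(0.5690940745239705), [0.68, 0.79, -0.69, 1.58, -0.32, 1.38, -1.47]) 5
0 1 [575.  68. 171.] (np.float64(1.8366989947678336), [1.13, 1.2, -1.51, 1.92, 0.67, 0.77, 0.81]) 5
0 -1 [575.  68. 171.] (np.float64(0.7236793183907985), [0.85, 0.67, -0.83, 1.92, -0.48, 0.71, -1.34]) 3
30 1 [592.  83. 152.] (np.float64(1.8834852940909959), [1.09, 1.19, -1.51, 2.31, 2.13, 0.6, -0.63]) 5
30 -1 [592.  83. 152.] (np.float64(3.354389674818779), [0.8, 0.66, -0.86, 2.34, 3.6, 0.37, 0.8]) 7
90 1 [646.  81. 138.] (np.float64(2.0711690634339033), [-0.75, 0.9, 0.28, 2.27, 2.32, 1.41, -2.54]) 7
90 -1 [646.  81. 138.] (np.float64(1.99579535706232), [-1.21, 1.21, 0.8, 2.25, 2.24, 1.03, 0.2]) 7
120 1 [669.  65. 147.] (np.float64(1.8242719494664028), [-0.43, 1.06, -0.14, 1.96, 2.07, 1.99, -2.28]) 5
120 -1 [669.  65. 147.] (np.float64(1.7180202229714256), [-0.93, 1.19, 0.44, 1.92, 1.72, 1.52, 0.69]) 8
150 1 [680.  44. 163.] (np.float64(1.4673309034708697), [-0.71, 1.29, 0.29, 1.56, 1.53, 1.99, -2.32]) 6
150 -1 [680.  44. 163.] (np.float64(1.854839842703451), [-0.71, 1.29, 0.29, 1.56, 1.53, 1.99, 0.82]) 4
180 1 [677.  24. 184.] (np.float64(1.6063997395351897), [-0.85, 1.65, 0.92, 1.16, 0.89, 1.99, -2.08]) 3
180 -1 [677.  24. 184.] (np.float64(2.090275145334866), [-0.85, 1.65, 0.92, 1.16, 0.89, 1.99, 1.06]) 5
real	1m25.196s
user	1m24.383s
sys	0m0.109s
```

Emit:
move_arm([
  [[0, 0, 0], [0, 0, 0.1]],
  [[0, 0, 0], [0, 0, 0.17]],
  [[0, 0, 0], [0, 0, 0.18]],
  [[0, 0, 0], [0, 0, 0.18]],
  [[0, 0, 0], [0, 0, 0.18]],
  [[0, 0, 0], [0, 0, 0.18]],
  [[0, 0, 0], [0, 0, 0.18]],
  [[0, 0, 0], [0, 0, 0.18]],
  [[0, 0, 0], [0, 0, 0.18]],
  [[0, 0, 0], [0, 0, 0.18]],
])

```text
time: 2.95
position: [542.4, -176.9, 236.4]
eef_rot: [-0.0, 0.456, 0.89, -0.0]
contact_force: [-0.8, -0.3, 0.3]
grip_width: 40.1
```

Emit:
move_arm([
  [[0, 0, 0], [0, 0, 0.18]],
  [[0, 0, 0], [0, 0, 0.18]],
  [[0, 0, 0], [0, 0, 0.18]],
  [[0, 0, 0], [0, 0, 0.18]],
  [[0, 0, 0], [0, 0, 0.18]],
  [[0, 0, 0], [0, 0, 0.18]],
  [[0, 0, 0], [0, 0, 0.18]],
  [[4, 1, 0], [0, 0, 0.1716]],
  [[0, 0, 0], [0, 0, 0]],
  [[0, 0, 0], [0, 0, 0]],
])

```text
time: 4.2
position: [546.6, -174.6, 236.4]
eef_rot: [-0.0, -0.236, 0.972, 0.0]
contact_force: [0.0, 0.7, -0.1]
grip_width: 40.0
```

```bash
python3 -c "
from h import *
s=status.sense();print({k:s[k] for k in('time','joint_pos','position','eef_rot','grip_width')})
from scipy.spatial.transform import Rotation as Ro
q=s['eef_rot'];print(Ro.from_quat([*q[1:],q[0]]).as_matrix().round(3))
P=params('wrist');np.save('P_wrist2.npy',np.array(P,dtype=object),allow_pickle=True)
im=save('wrist','wrist2')"
```

```text
{'time': 4.2, 'joint_pos': array([ 1.15340762,  0.67180474, -1.28971314,  1.72020756,  0.67385016,
        1.28019807,  1.75808224]), 'position': array([ 546.55805771, -174.63479852,  236.36768779]), 'eef_rot': array([-3.79973114e-04, -2.36149493e-01,  9.71716650e-01,  1.53763987e-04]), 'grip_width': 39.980149767803326}
[[-0.888 -0.459 -0.001]
 [-0.459  0.888  0.   ]
 [ 0.001  0.    -1.   ]]
```

View pics/wrist2.png

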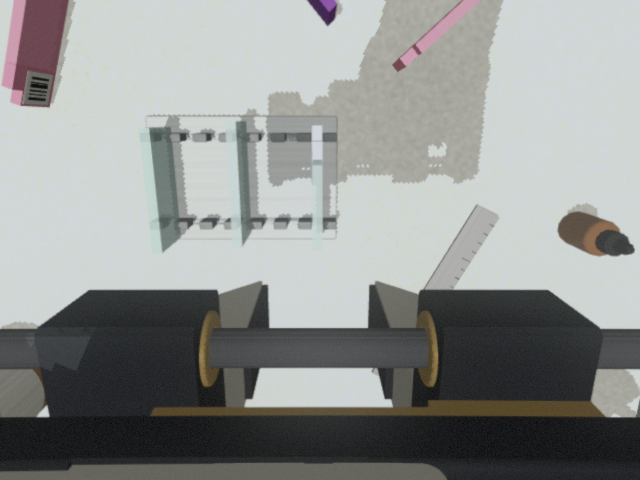

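The rack is at left centre (147-337, 115-240) and the notched slide is the right-hand one, with its frosted end at (317,140). I'll measure it again from this opposite view.

```bash
python3 - <<'E'
import cv2
s=cv2.imread('pics/wrist2.png')
cv2.imwrite('pics/c6.png',cv2.resize(s[105:260,270:350],(400,775)[:2] and (300,581),interpolation=cv2.INTER_CUBIC))
E
```

```text
(no output)
```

View pics/c6.png

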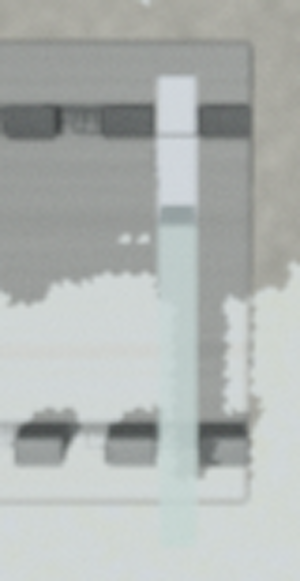

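```bash
python3 - <<'E'
from h import *
P=tuple(np.array(a,float) for a in np.load('P_wrist2.npy',allow_pickle=True))
c=lambda u,v:(270+u/3.75,105+v/3.75)
a=onz(P,c(179,547),58);b=onz(P,c(177,207),58)
d=(b-a)/np.linalg.norm(b-a)
print(a,b,np.linalg.norm(a-b),d,'org',(a+50*d).round(1),(b-20*d).round(1),np.degrees(np.arctan2(-d[1],-d[0])))
T=tuple(np.array(a,float) for a in np.load('P_top0.npy',allow_pickle=True))
print('dropper',onz(T,(301,249),40))
E
```

```text
[ 573.82112897 -158.85893068   58.        ] [ 508.17506309 -193.22885824   58.        ] 74.09924348997285 [-0.88592086 -0.46383642  0.        ] org [ 529.5 -182.1   58. ] [ 525.9 -184.    58. ] 27.634942878337462
dropper [452.716935    50.83369261  40.        ]
```

Emit:
move_arm([
  [[0, 1, -25], [0, 0, 0.005]],
  [[0, 0, -40], [0, 0, 0]],
  [[0, 0, -40], [0, 0, 0]],
  [[0, 0, -35], [0, 0, 0]],
  [[0, 0, -20], [0, 0, 0]],
  [[0, 0, 0], [0, 0, 0]],
  [[0, 0, 0], [0, 0, 0]],
])

```text
time: 5.12
position: [548.0, -172.6, 78.1]
eef_rot: [0.001, -0.241, 0.971, -0.0]
contact_force: [0.6, -0.3, 1.0]
grip_width: 40.1
```

```bash
python3 -c "
from h import *
s=status.sense();print({k:s[k] for k in('time','joint_pos','position','eef_rot','contact_force','grip_width')})
P=params('wrist')
im=save('wrist','wrist3');save('side','side3')"
```

```text
{'time': 5.125, 'joint_pos': array([ 1.04059929,  0.83617945, -1.10464388,  1.84242995,  0.87400244,
        1.04436191,  1.6318456 ]), 'position': array([ 547.97927438, -172.59456447,   78.07840938]), 'eef_rot': array([ 8.45184631e-04, -2.40821147e-01,  9.70569048e-01, -4.28679255e-04]), 'contact_force': array([ 0.56483838, -0.2700822 ,  0.97296296]), 'grip_width': 40.12721641732027}
```

View pics/wrist3.png

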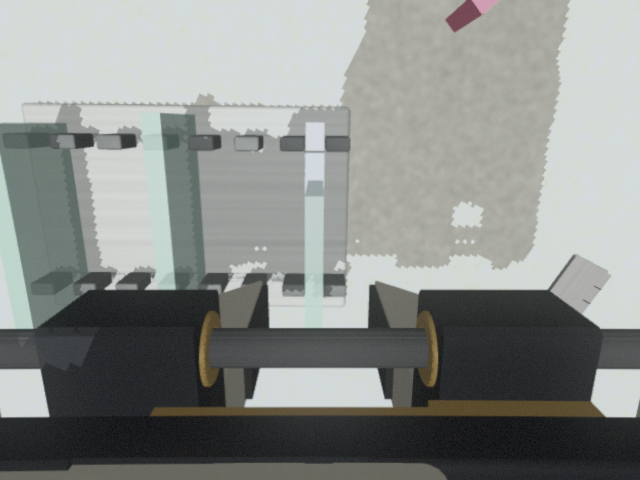

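View pics/side3.png

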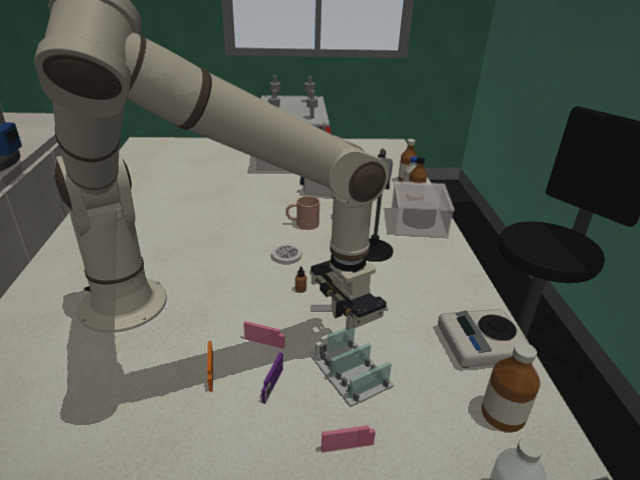

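The slide (columns 305-325) lies between the open jaws (268-370). I'll go down the rest of the way.

Emit:
move_arm([
  [[-1, -1, -18], [0, 0, 0.003]],
  [[0, 0, -20], [0, 0, 0]],
  [[0, 0, -14], [0, 0, 0]],
  [[0, 0, -6], [0, 0, 0]],
  [[0, 0, 0], [0, 0, 0]],
  [[0, 0, 0], [0, 0, 0]],
])

```text
time: 5.98
position: [546.4, -173.4, 19.2]
eef_rot: [0.0, -0.243, 0.97, -0.0]
contact_force: [0.4, 0.4, 0.6]
grip_width: 39.9
```

```bash
python3 -c "
from h import *
s=status.sense();print({k:s[k] for k in('time','joint_pos','position','eef_rot','contact_force','grip_width')})
im=save('wrist','wrist4');im=save('side','side4');cv2.imwrite('pics/c7.png',cv2.resize(im[280:420,290:410,::-1],(514,600)))"
```

```text
{'time': 5.975, 'joint_pos': array([ 0.99749299,  0.90691758, -1.02656588,  1.8627429 ,  0.95945356,
        0.9661544 ,  1.58322025]), 'position': array([ 546.44855501, -173.43328491,   19.16559634]), 'eef_rot': array([ 3.87523739e-04, -2.42575917e-01,  9.70132344e-01, -9.36475519e-05]), 'contact_force': array([0.38220525, 0.42126308, 0.57128095]), 'grip_width': 39.890720766343826}
```

View pics/wrist4.png

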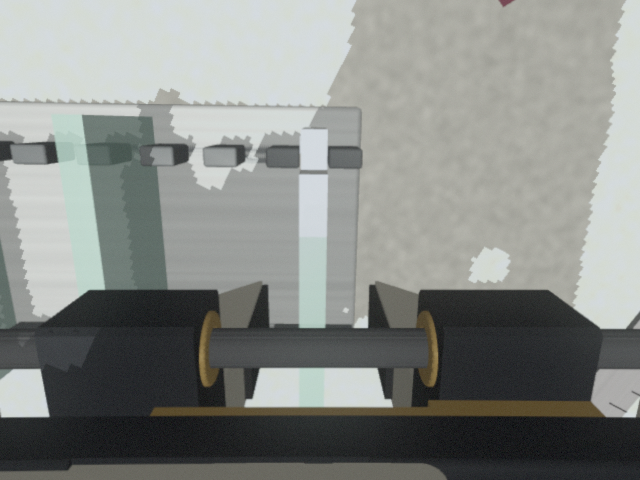

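View pics/c7.png

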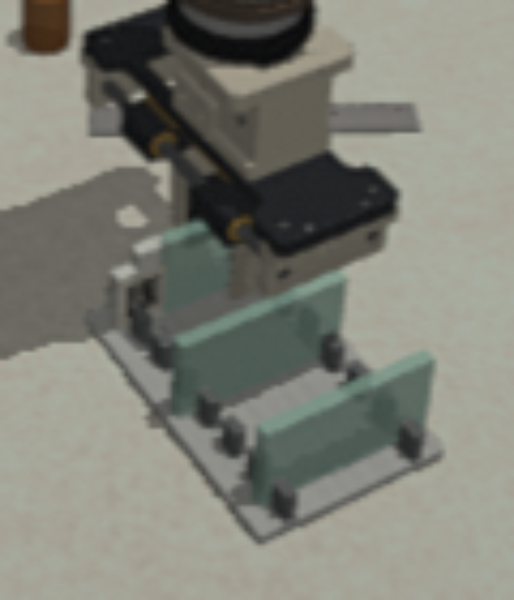

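The slide's centre is at column 312 and the jaw centre is at 319, so it sits about 2 mm off. I'll shift by that much and close.

Emit:
move_arm([
  [[0.8, -1.6, 0], [0, 0, 0]],
  [[0, 0, 0], [0, 0, 0]],
])

```text
time: 6.32
position: [547.0, -175.5, 19.0]
eef_rot: [0.0, -0.242, 0.97, -0.0]
contact_force: [0.8, 1.0, -0.4]
grip_width: 40.0
```

Emit:
move_arm([
  [[0, 0, 0], [0, 0, 0]],
  [[0, 0, 0], [0, 0, 0]],
  [[0, 0, 0], [0, 0, 0]],
  [[0, 0, 0], [0, 0, 0]],
  [[0, 0, 0], [0, 0, 0]],
  [[0, 0, 0], [0, 0, 0]],
], claw=0, newtons=30)

```text
time: 7.08
position: [546.8, -175.2, 18.7]
eef_rot: [-0.0, -0.242, 0.97, -0.0]
contact_force: [0.3, -0.8, 0.0]
grip_width: 7.8
```

Gripped at 7.8 mm with no side load. Now I'll lift straight up.

Emit:
move_arm([
  [[0, 0, 8], [0, 0, 0]],
  [[0, 0, 15], [0, 0, 0]],
  [[0, 0, 25], [0, 0, 0]],
  [[0, 0, 35], [0, 0, 0]],
  [[0, 0, 40], [0, 0, 0]],
  [[0, 0, 40], [0, 0, 0]],
  [[0, 0, 30], [0, 0, 0]],
  [[0, 0, 15], [0, 0, 0]],
  [[0, 0, 0], [0, 0, 0]],
])

```text
time: 8.2
position: [547.2, -175.2, 228.1]
eef_rot: [0.001, -0.243, 0.97, -0.001]
contact_force: [0.8, -0.3, -0.8]
grip_width: 8.1
```

```bash
python3 -c "
from h import *
s=status.sense();print({k:s[k] for k in('time','joint_pos','position','eef_rot','contact_force','grip_width')})
im=save('side','side5');cv2.imwrite('pics/c8.png',cv2.resize(im[240:420,290:410,::-1],(400,600)))"
```

```text
{'time': 8.2, 'joint_pos': array([ 1.1486727 ,  0.67737505, -1.27956094,  1.72983013,  0.6827035 ,
        1.2635911 ,  1.76598463]), 'position': array([ 547.19247617, -175.15409281,  228.06039304]), 'eef_rot': array([ 7.23084611e-04, -2.42503774e-01,  9.70149883e-01, -7.75847698e-04]), 'contact_force': array([ 0.79455626, -0.31389752, -0.84461956]), 'grip_width': 8.066426385383364}
```

View pics/c8.png

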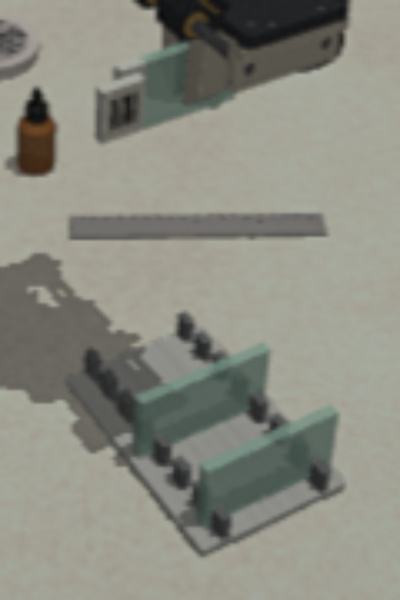

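The slide is clear of the rack and the label shows on the side-camera face, as I assumed. I'll simulate the turn (yaw −224.7°, then a 45° tilt) against the joint limits.

```bash
cat > sim.py <<'E'
import json
m=[([1.15340762,0.67180474,-1.28971314,1.72020756,0.67385016,1.28019807,1.75808224],[546.55805771,-174.63479852,236.36768779],[-3.79973114e-04,-2.36149493e-01,9.71716650e-01,1.53763987e-04]),
([1.04059929,0.83617945,-1.10464388,1.84242995,0.87400244,1.04436191,1.6318456],[547.97927438,-172.59456447,78.07840938],[8.45184631e-04,-2.40821147e-01,9.70569048e-01,-4.28679255e-04]),
([0.99749299,0.90691758,-1.02656588,1.8627429,0.95945356,0.9661544,1.58322025],[546.44855501,-173.43328491,19.16559634],[3.87523739e-04,-2.42575917e-01,9.70132344e-01,-9.36475519e-05]),
([1.1486727,0.67737505,-1.27956094,1.72983013,0.6827035,1.2635911,1.76598463],[547.19247617,-175.15409281,228.06039304],[7.23084611e-04,-2.42503774e-01,9.70149883e-01,-7.75847698e-04])]
json.dump(m,open('more.json','w'))
from ik import *
p=model();print(p.round(2),np.abs(res(p,s)[:24]).max().round(2))
q=Q[-1];pos,R=X[-1].copy(),RR[-1]
rows=[((0,0,0),(0,0,-.1783))]*22+[((2.8,14.5,0),(0,0,0))]*10+[((0,0,0),(.1501*1,-.0458,0))]*5+[((0,10,-5.7),(0,0,0))]*10
for i,(d,a) in enumerate(rows):
    pos=pos+np.array(d);R=Ro.from_rotvec(a)*R
    r=solve(p,pos,R,q,.1);dq=np.abs(r.x-q).max()/.125;q=r.x
    if i%4==0 or i==len(rows)-1: print(i,q.round(2),np.abs(r.fun[:6]).max().round(3),round(dq,2))
g=goal(0,-1);print(pos,g[0],(R.inv()*g[1]).as_rotvec(),g[1].as_matrix().round(3))
E
python3 sim.py
```

```text
[-5.0000e-02  1.5200e+00  2.0708e+02 -7.8400e+00 -2.6980e+01  5.0912e+02
 -3.4100e+00  4.8783e+02 -8.7000e+00  2.3585e+02] 3.31
0 [ 1.13  0.65 -1.24  1.74  0.65  1.24  1.61] 0.0 1.25
4 [ 1.06  0.55 -1.08  1.74  0.52  1.18  1.  ] 0.0 1.23
8 [ 0.96  0.48 -0.92  1.74  0.42  1.14  0.37] 0.0 1.26
12 [ 0.85  0.43 -0.76  1.73  0.33  1.11 -0.27] 0.0 1.29
16 [ 0.75  0.4  -0.61  1.73  0.25  1.09 -0.92] 0.0 1.31
20 [ 0.65  0.37 -0.48  1.73  0.19  1.08 -1.58] 0.0 1.33
24 [ 0.56  0.36 -0.46  1.74  0.18  1.08 -1.83] 0.0 0.22
28 [ 0.47  0.37 -0.49  1.74  0.19  1.08 -1.94] 0.0 0.23
32 [ 0.51  0.37 -0.55  1.75  0.04  1.03 -1.89] 0.0 1.24
36 [ 0.91  0.5  -0.8   1.83 -0.54  0.96 -1.36] 0.0 1.02
40 [ 0.85  0.52 -0.81  1.88 -0.56  0.87 -1.37] 0.0 0.19
44 [ 0.79  0.54 -0.82  1.92 -0.57  0.77 -1.38] 0.0 0.2
46 [ 0.76  0.56 -0.82  1.93 -0.58  0.72 -1.39] 0.0 0.2
[575.19247617  69.84590719 171.06039304] [575.4369285   68.46149165 170.80761184] [-0.00111606  0.00142202  0.00542902] [[ 0.956 -0.207  0.207]
 [-0.292 -0.676  0.676]
 [-0.    -0.707 -0.707]]
```

Reachable well inside the limits. I'll start the yaw.

Emit:
move_arm([
  [[0, 0, 0], [0, 0, -0.1]],
  [[0, 0, 0], [0, 0, -0.17]],
  [[0, 0, 0], [0, 0, -0.18]],
  [[0, 0, 0], [0, 0, -0.18]],
  [[0, 0, 0], [0, 0, -0.18]],
  [[0, 0, 0], [0, 0, -0.18]],
  [[0, 0, 0], [0, 0, -0.18]],
  [[0, 0, 0], [0, 0, -0.18]],
  [[0, 0, 0], [0, 0, -0.18]],
  [[0, 0, 0], [0, 0, -0.18]],
])

```text
time: 9.5
position: [545.5, -175.0, 225.0]
eef_rot: [-0.002, 0.575, 0.818, -0.0]
contact_force: [0.1, -0.3, -1.8]
grip_width: 7.6
```

Emit:
move_arm([
  [[0, 0, 0], [0, 0, -0.18]],
  [[0, 0, 0], [0, 0, -0.18]],
  [[0, 0, 0], [0, 0, -0.18]],
  [[0, 0, 0], [0, 0, -0.18]],
  [[0, 0, 0], [0, 0, -0.18]],
  [[0, 0, 0], [0, 0, -0.18]],
  [[0, 0, 0], [0, 0, -0.18]],
  [[0, 0, 0], [0, 0, -0.18]],
  [[0, 0, 0], [0, 0, -0.18]],
  [[0, 0, 0], [0, 0, -0.18]],
])

```text
time: 10.75
position: [545.5, -175.0, 224.9]
eef_rot: [-0.001, 0.998, 0.058, -0.002]
contact_force: [0.8, 0.8, -0.5]
grip_width: 7.8
```

Emit:
move_arm([
  [[0, 0, 0], [0, 0, -0.18]],
  [[0, 0, 0], [0, 0, -0.14]],
  [[0, 0, 0], [0, 0, -0.09]],
  [[0, 0, 0], [0, 0, 0]],
  [[0, 0, 0], [0, 0, 0]],
])

```text
time: 11.38
position: [546.2, -175.0, 225.8]
eef_rot: [-0.0, 0.99, -0.143, -0.001]
contact_force: [-0.7, -0.1, -0.4]
grip_width: 7.8
```

```bash
python3 -c "
from h import *
s=status.sense();print({k:s[k] for k in('time','joint_pos','position','eef_rot','contact_force','grip_width')})
from scipy.spatial.transform import Rotation as Ro
q=s['eef_rot'];print(Ro.from_quat([*q[1:],q[0]]).as_matrix().round(3))
P=params('wrist');np.save('P_wrist6.npy',np.array(P,dtype=object),allow_pickle=True)
im=save('wrist','wrist6')"
```

```text
{'time': 11.375, 'joint_pos': array([ 0.61516059,  0.36671783, -0.44181766,  1.74701536,  0.17560184,
        1.06867918, -1.7435646 ]), 'position': array([ 546.17775553, -175.00519879,  225.80999867]), 'eef_rot': array([-1.35870657e-04,  9.89744688e-01, -1.42845090e-01, -8.45407822e-04]), 'contact_force': array([-0.72109714, -0.09542124, -0.36437263]), 'grip_width': 7.8149138482128535}
[[ 0.959 -0.283 -0.002]
 [-0.283 -0.959  0.001]
 [-0.002 -0.    -1.   ]]
```

View pics/wrist6.png

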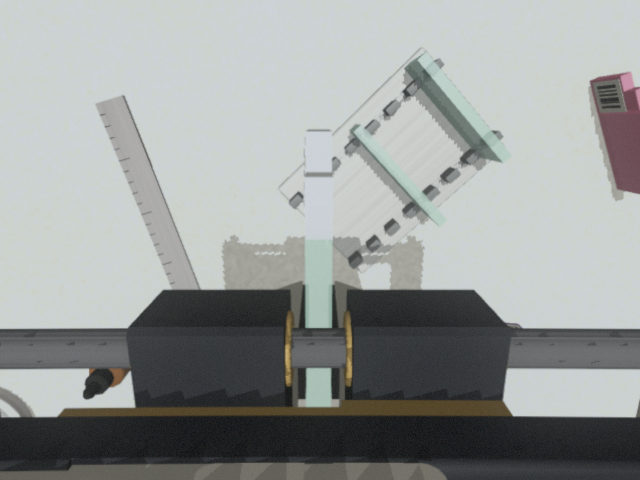

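The slide is held straight between the pads (column 318), frosting uncovered, with its label azimuth at 73.5°. Now I'll move toward the reader, stopping about 100 mm short, and tilt there.

Emit:
move_arm([
  [[3, 15, 0], [0, 0, 0]],
  [[6, 30, 0], [0, 0, 0]],
  [[6, 30, 0], [0, 0, 0]],
  [[6, 30, 0], [0, 0, 0]],
  [[5, 25, 0], [0, 0, 0]],
  [[3, 15, 0], [0, 0, 0]],
  [[0, 0, 0], [0, 0, 0]],
])

```text
time: 12.3
position: [575.8, -28.3, 226.8]
eef_rot: [-0.0, 0.99, -0.142, 0.0]
contact_force: [0.4, -0.1, -0.7]
grip_width: 7.9
```

Emit:
move_arm([
  [[0, 0, 0], [0.08, -0.024, 0]],
  [[0, 0, 0], [0.134, -0.041, 0]],
  [[0, 0, 0], [0.153, -0.047, 0]],
  [[0, 0, 0], [0.153, -0.047, 0]],
  [[0, 0, 0], [0.134, -0.041, 0]],
  [[0, 0, 0], [0.096, -0.03, 0]],
  [[0, 0, 0], [0, 0, 0]],
  [[0, 0, 0], [0, 0, 0]],
])

```text
time: 13.3
position: [575.9, -30.4, 227.0]
eef_rot: [-0.377, 0.915, -0.133, 0.058]
contact_force: [-0.3, 0.2, -0.7]
grip_width: 7.6
```

```bash
python3 -c "
from h import *
s=status.sense();print({k:s[k] for k in('time','joint_pos','position','eef_rot','contact_force','grip_width')})
from scipy.spatial.transform import Rotation as Ro
q=s['eef_rot'];print(Ro.from_quat([*q[1:],q[0]]).as_matrix().round(3))
save('wrist','wrist7');save('side','side7');save('top','top7')"
```

```text
{'time': 13.3, 'joint_pos': array([ 1.01462073,  0.56532325, -0.73071444,  1.83240566, -0.50589655,
        0.9840128 , -1.19301837]), 'position': array([575.88666549, -30.36105535, 227.00263705]), 'eef_rot': array([-0.37691949,  0.91482479, -0.13268656,  0.05849416]), 'contact_force': array([-0.2913157 ,  0.23883816, -0.7458459 ]), 'grip_width': 7.5624639457260905}
[[ 0.958 -0.199  0.207]
 [-0.287 -0.681  0.674]
 [ 0.007 -0.705 -0.709]]
```

View pics/wrist7.png

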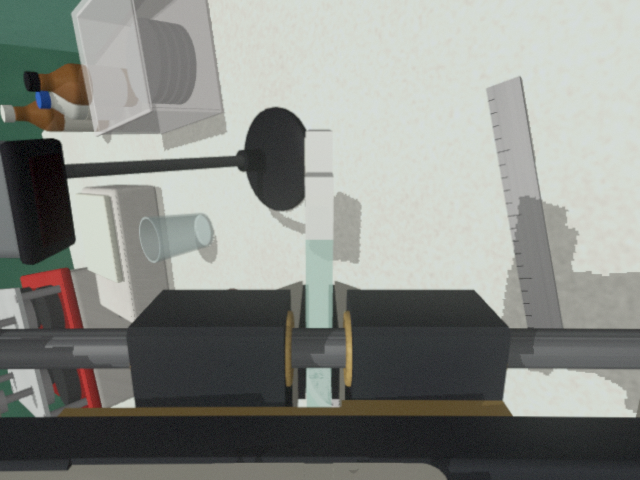

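View pics/side7.png

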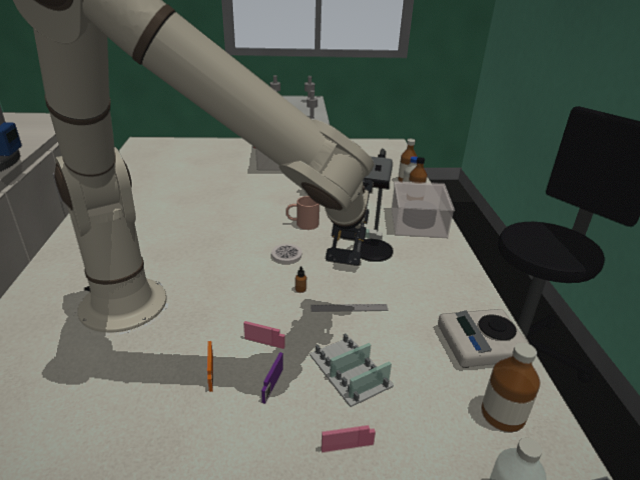

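View pics/top7.png

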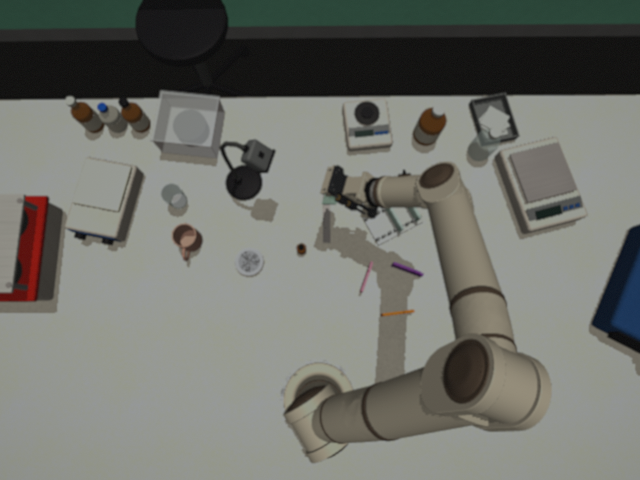

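The wrist view shows the reader head at left (0-75, 138-265). I'll overlay my fitted window face on it as a check.

```bash
python3 - <<'E'
from h import *
P=params('wrist');np.save('P_wrist7.npy',np.array(P,dtype=object),allow_pickle=True)
def pts(x,y,q):
    s=.5**.5
    Y=np.array([-np.sin(q),np.cos(q),0]);Z=np.array([-s*np.cos(q),-s*np.sin(q),s]);o=np.array([x,y,272])
    f=lambda a,b:o+a*Y+b*Z
    return [f(0,0),f(35,23),f(-35,23),f(-35,-23),f(35,-23)]
A=proj(P,pts(654,137,np.radians(73)));print(A.round(0).tolist())
im=cv2.imread('pics/wrist7.png')
c=cv2.resize(im[120:280,0:110],(412,600),interpolation=cv2.INTER_CUBIC)
d=c.copy()
for i,a in enumerate(A): cv2.circle(d,(int(a[0]*3.75),int((a[1]-120)*3.75)),4,(0,255,255) if i else (0,0,255),-1)
cv2.imwrite('pics/c9.png',np.hstack([np.clip(c.astype(int)*3,0,255).astype(np.uint8)[:, :390],d[:,:390]]))
E
```

```text
[[54.0, 194.0], [40.0, 262.0], [17.0, 135.0], [67.0, 133.0], [83.0, 240.0]]
```

View pics/c9.png

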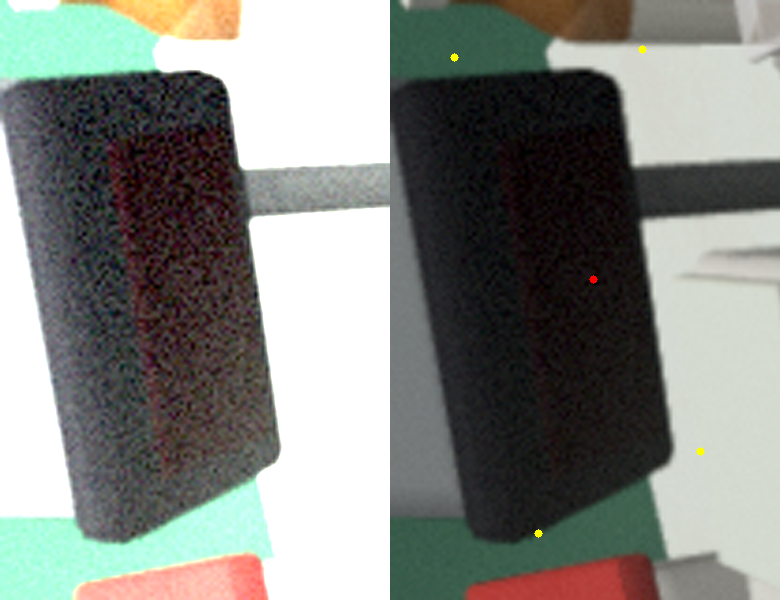

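The predicted window centre is off by about (−3.5, +8) px, or 6–7 mm, so I'll take the window at about (650, 140). That puts the goal TCP at about (571, 71.5, 171). I'll move in slowly.

Emit:
move_arm([
  [[0, 10, -6], [0, 0, 0]],
  [[-1, 18, -10], [0, 0, 0]],
  [[-1, 20, -11], [0, 0, 0]],
  [[-1, 20, -11], [0, 0, 0]],
  [[-1, 18, -10], [0, 0, 0]],
  [[-0.5, 12, -6], [0, 0, 0]],
  [[0, 4, -2], [0, 0, 0]],
  [[0, 0, 0], [0, 0, 0]],
  [[0, 0, 0], [0, 0, 0]],
])

```text
time: 14.58
position: [571.9, 70.9, 170.9]
eef_rot: [-0.377, 0.915, -0.133, 0.059]
contact_force: [0.5, -1.0, -0.5]
grip_width: 8.4
```

```bash
python3 - <<'E'
from h import *
s=status.sense();print({k:s[k] for k in('time','joint_pos','position','eef_rot','contact_force','grip_width')})
from scipy.spatial.transform import Rotation as Ro
q=s['eef_rot'];M=Ro.from_quat([*q[1:],q[0]]).as_matrix();print(M.round(3))
# slide frame: y=-tool y, z=-tool z, x=tool x
S=np.c_[M[:,0],-M[:,1],-M[:,2]]
g=s['position']-19*M[:,2]
lab=g+S@np.array([55,4,-10]);print('label',lab.round(1))
for w,ps in [((650,140,272),73),((654,137,272),73),((648,141,272),74)]:
    p=np.radians(ps);c=.5**.5
    X=np.array([c*np.cos(p),c*np.sin(p),c]);Y=np.array([-np.sin(p),np.cos(p),0]);H=np.c_[X,Y,np.cross(X,Y)]
    print((H.T@(lab-w)).round(1),np.degrees(np.arccos(S[:,1]@X)).round(1))
P=params('wrist');np.save('P_wrist8.npy',np.array(P,dtype=object),allow_pickle=True)
save('wrist','wrist8');im=save('side','side8');save('top','top8')
cv2.imwrite('pics/c10.png',cv2.resize(im[130:290,280:440,::-1],(600,600),interpolation=cv2.INTER_CUBIC))
E
```

```text
{'time': 14.575, 'joint_pos': array([ 0.90162259,  0.61078316, -0.77798972,  1.97102145, -0.5669934 ,
        0.73320289, -1.19403518]), 'position': array([571.85365291,  70.88447707, 170.90974503]), 'eef_rot': array([-0.37745969,  0.91450475, -0.13314522,  0.05897106]), 'contact_force': array([ 0.54760283, -1.00394645, -0.51240935]), 'grip_width': 8.42730333732768}
[[ 0.958 -0.199  0.208]
 [-0.288 -0.68   0.675]
 [ 0.007 -0.706 -0.708]]
label [623.4  51.7 180.5]
[-129.9   -0.4    0.5] 0.5
[-128.7    4.3   -0.7] 0.5
[-130.2   -1.     0.8] 0.2
```

View pics/wrist8.png

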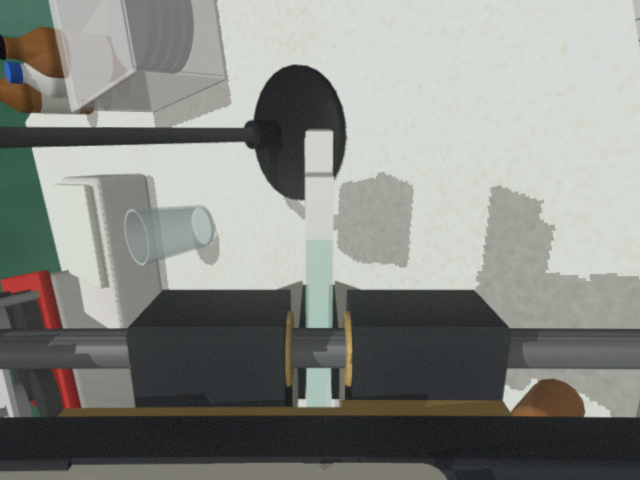

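View pics/c10.png

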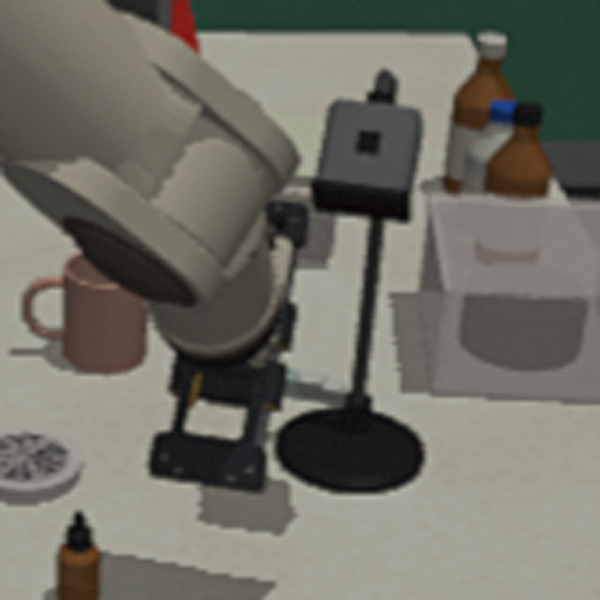

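View pics/top8.png

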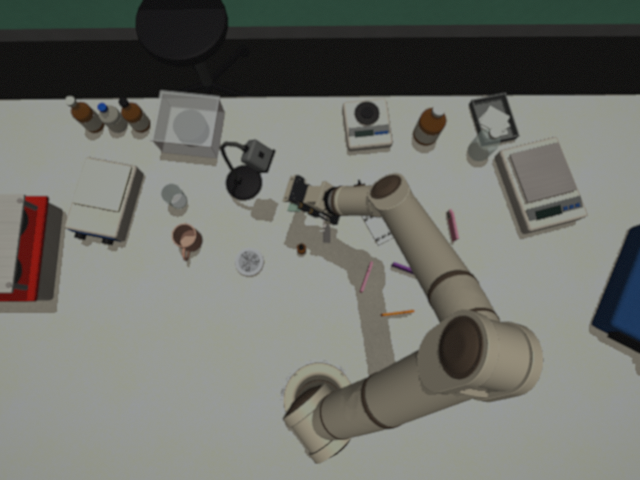

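```bash
python3 - <<'E'
from h import *
P=tuple(np.array(a,float) for a in np.load('P_wrist8.npy',allow_pickle=True))
print('foot pred',proj(P,[[682.7,247,8]]),'meas from wrist8 (299,132)->',onz(P,(299,132),8).round(1))
P=tuple(np.array(a,float) for a in np.load('P_wrist7.npy',allow_pickle=True))
print('wrist7 window at (51,203): plane z=272 ->',onz(P,(51,203),272).round(1), 'foot (276,159)->',onz(P,(276,159),8).round(1))
E
```

```text
foot pred [[291.72453375 138.80894638]] meas from wrist8 (299,132)-> [685.9 235.3   8. ]
wrist7 window at (51,203): plane z=272 -> [650.7 148.6 272. ] foot (276,159)-> [686.5 243.5   8. ]
```

All the estimates agree to within about 10 mm, against limits of ±30 mm sideways and ±40 mm in distance. I'll let the arm settle and then hand in.

Emit:
move_arm([
  [[0, 0, 0], [0, 0, 0]],
  [[0, 0, 0], [0, 0, 0]],
  [[0, 0, 0], [0, 0, 0]],
  [[0, 0, 0], [0, 0, 0]],
])

```text
time: 15.22
position: [571.2, 71.8, 170.7]
eef_rot: [-0.378, 0.914, -0.133, 0.058]
contact_force: [0.5, -0.9, -2.2]
grip_width: 7.8
```

```bash
python3 -c "
from h import *
s=status.sense();print(s['position'],s['grip_width'],abs(s['dq']).max(),s['contact_force'])
print(env.job_done())"
```

```text
[571.22837507  71.82229014 170.71141258] 7.758873085851753 0.002414982122142265 [ 0.50182701 -0.91786272 -2.24854995]
the job is handed in; nothing more can be done
None
```

I gripped the notched slide by its clear part, about 20 mm to the clear side of its middle, with the frosted end uncovered. I lifted it straight out of the rack, turned it label side up and held it in front of the reader. The job was handed in at about 15 s; it gives no verdict.

**Last checks:**
- **Position:** the arm's pose and my fit of the reader put the label about 130 mm from the window. It is within about 5 mm of the line of sight and about 0.5° from square.
- **Grip and rest:** the fingers read 7.8 mm on the 8 mm slide, and the joints were nearly still (0.002 rad/s or less). The only outside force was about 2 N.
- **Surroundings:** I saw no displaced objects in the final pictures and no contact with the reader. I judged this by eye and did not measure it. In the last top view the arm covered part of the rack.

**Disagreements:** estimates of the reader's position from different views differed by up to about 10 mm, and by as much as 18 mm in y between the foot-based and direct window estimates. I used a middle value, which stays within the limits of 30 mm sideways and 40 mm in distance. I could not see the label itself in the last pictures because the arm hid it. Its final position comes from the arm's pose and the grip point.

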